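# Hold back the belt tensioner of an opened magnetic stirrer

## Task

The belt of the opened four-place magnetic stirrer is off and a new one is to be fitted. Swing the bench magnifier aside on its stiff arm until the whole lens is clear of the stirrer's tray as seen from above, and leave it standing there; then, by its red thumb post, push the sprung idler arm back past the last click of its ratchet, on to its end stop, and finish while still holding it there, so that a colleague can slip the new belt on. Leave the loose things on the worktop where they are.

Things in the scene. Friction and masses are not known exactly. Their poses are not given: they have to be found in the camera images.
- stirrer: Opened magnetic stirrer, fixed to the worktop: white open tray 220 (its x) x 244 (its y) x 42 mm high, 4 mm walls; inside, below the rim, four black rotors with bar magnets, a brass motor pulley, a control board and the tensioner. Origin: centre of the underside. Its -x side carries the control knob and faces the robot at yaw 0; the tensioner lies along its +y side.
- tensioner_pivot (a point): Vertical axis of the idler arm, fixed in the tray 85 mm towards -x and 60 mm towards +y of the stirrer's origin; this point is 30 mm above the worktop. The spring pushes the arm forward with about 3 N at the post at joint value 0 and 8.5 N at the end stop; each ratchet tooth adds about 1 N in passing.
- tensioner_post (a point): Middle of the red thumb post on the free end of the idler arm, 70 mm above the worktop. The post is round, upright, 16 mm in diameter, 43 to 85 mm above the worktop (the tray's rim is at 42), 85 mm from the pivot axis; a white idler roller 26 mm across sits below it, level with the rotors. The arm itself is 16 mm wide, 26 to 33 mm above the worktop.
- tensioner (a joint): Idler arm angle, rad. 0: sprung forward over the middle of the tray. Grows as the post is pushed back to the tray's +y wall, anticlockwise: the line from pivot to post is at (value - 0.464) from the stirrer's x axis. End stop at 0.78. The pawl clicks in at 0.22, 0.38 and 0.54 (the last) and then catches the arm some 0.04 below that if it is let go; past 0.54 only a push keeps it back.
- pawl (a joint): Sprung steel pawl slider with a black tab beside the tray's +y wall, outside the pivot, m. 0: dropped in; up to 0.0035 as a tooth lifts it. It works by itself; leave it alone.
- magnifier_pole (a point): Bench magnifier, fixed: vertical swing axis of its arm on the 16 mm pole, which stands on a white round foot 90 mm across; this point is 190 mm above the worktop, level with the arm; the hub round it is 36 mm across and reaches up to 220 mm.
- magnifier_arm (a joint): Swing angle of the magnifier's arm about the pole, rad, -0.5 to 1.7. At 0 the arm points from the pole towards the robot and to its left, at 45 degrees (within 0.1 rad). Grows as the lens swings to the robot's right (anticlockwise from above), where there is room for it over the balance, 130 mm high. Stiff: it takes about 3 N at the grip to move and stays where it is left.
- magnifier_lens (a point): Centre of the magnifier's round lens, 185 mm from the pole axis, 190 mm above the worktop; its white ring is 110 mm across and 20 mm high (180 to 200 mm above the worktop).
- magnifier_grip (a point): Middle of the black handle of the lens, which points straight out from the ring, away from the pole: level round bar 18 mm in diameter, 50 mm long, its middle 270 mm from the pole axis, 190 mm above the worktop. Can be gripped from above or pushed sideways.
- parts_bowl: Steel bowl with the cover's screws, 84 mm across, 20 mm high, loose bystander. Origin: centre of the underside.
- screwdriver: Screwdriver, 160 mm long, lying loose, bystander. Origin: under its middle.

How it is judged:
By the outcome, as a careful person would: the job done as asked, in the order asked, and still so for the second after the job is handed in, while the arm keeps its last pose, push and grip.
It also fails if it takes over 50 s, if anything falls off the work surface, if the arm or the gripper's body presses on something with over 40 N, if the wrist force passes 120 N, or if a joint passes its speed limit or range.

## Robot

A 6-joint arm with a two-finger parallel gripper is mounted at the origin on a cart in front of the work surface, level with it; the furniture and walls round the work are solid. World frame = base frame: x ahead of the robot, y to its left, z up, the work surface at z = 0. Lengths are in m, angles in rad, forces in N, time in s.
With the tool pointing down it reaches from about 0.275 to 0.975 m from the base axis. Payload 8.4 kg.
Tool frame: the origin (TCP) lies between the finger pads; the fingertips stand r.tip_extent ahead of it and the grasp point (between the pads) lies 5 mm behind it (r.tip_extent is the distance from the TCP to the fingertips, in m); z points along the fingers, y is the line along which they close (so a half turn about z gives the same grasp; the last joint's range is limited). The gripper opens to 92 mm and grips with 3 to 60 N. Pads are 20 mm wide; open, the fingers measure 128 mm over their backs; the gripper's body (75 mm by 189 mm) begins 69 mm behind the grasp point.
Start: joints at [-1.345, 0.353, 1.633, -0, 1.155, -0.002], TCP at [0.141, -0.609, 0.229] pointing down, gripper open.
Joint ranges: [-2.63, 2.63], [-0.92, 2.1], [0.06, 2.66], [-1.3, 4.44], [0, 2.69], [-3.02, 3.02]. Speed limits (rad/s): [2.22, 2.22, 2.79, 3.14, 3.14, 3.14].

## Interface

Orientations are given as a unit quaternion [w, x, y, z].
In Python, from plant import r gives the robot as it stands.
- The arm moves only by the tool arm_command, never from a script. Its argument "steps" is a list of rows, each a list of 7 numbers: the shift along the tool's x, y, z in mm, then the turn, a rotation vector about the tool's x, y, z in rad, then the finger opening in mm, from 0 to 91.9. A call has 1 to 8 rows; each row is the pose to reach, as a shift and turn from the pose commanded when the call began, along the tool's axes at that moment; what a row does not reach only later rows make up. A row lasts 1/8 s, in which the tool goes at most 62.5 mm and 10.7 degrees, less where a joint would pass 70% of its speed; a pose out of reach is approached as far as the arm can. A call with a gripper value outside its range is refused whole. The fingers move at their own pace and stop on an object; the grip force is fixed at half the most. Time passes only in rows, so rows that repeat a pose let the fingers close. It gives the time, the measured TCP pose, the force, the opening and the grip force at its end, in the units of the state.
- r.get_state(): the state, without advancing time (a new reading comes with each control period).
- r.read_camera(name): name is "scene" or "side" or "wrist"; returns a dict with "frame" (384x512x3 uint8, red, green, blue), "depth" (384x512 float32, m along the optical axis (not along the pixel's ray), 0 where there is no reading), "camera_matrix" (3x3 intrinsics, pixels), "eye" and "attitude" of the camera in the world. Camera axes: x right, y down, z forward; pixel columns grow to the right and rows downward; lengths in m; the calibration is good to about 2 mm. A picture is of the moment at which its call begins.
- r.sign_off(): hands the job in; it is judged then, once.
The state is a dict: "time": time; "qpos": joint angles; "qvel": joint speeds; "tau": joint torques, N m; "tool_pos": TCP position; "ee_rot": TCP orientation; "wrist_force": force on the tool from outside, world axes, zero at the start; "moment": the same for the moment, N m; "finger_gap": finger opening in m; "grasp_force": force on a finger pad.
Only numpy, scipy, OpenCV 4.12 (cv2) and the standard library are available. Lean on these libraries where they do the work, as an engineer would, in place of code of your own. Each camera call takes 0.05 s, during which the arm holds its last target. There are 200 camera calls.

## Working session

There is one attempt and no reset: what is moved stays moved. The work goes in short steps, Python scripts to look and compute and a tool call to move; the robot and the scene stay as the last step left them, time stands still between calls to the robot, and variables do not carry over. Pictures are saved under pics/ and viewed, at most 10 in all, crops included, and the job is handed in when it is done.

Besides the shell and the picture viewer there is one more tool, called after "Request:" in YAML: its name, and indented under it one key for each argument. arm_command: Moves the arm, as the interface text tells. Its arguments: {"type":"object","properties":{"steps":{"type":"array"}},"required":["steps"]}

```bash
ls; mkdir -p pics; cat > h.py <<'E'
import numpy as np,cv2
from plant import r
from scipy.spatial.transform import Rotation as R
def Q(q): return R.from_quat([q[1],q[2],q[3],q[0]])
def cam(n):
    c=r.read_camera(n); return c
def rot(c):
    a=np.array(c["attitude"]); return a if a.shape==(3,3) else Q(a).as_matrix()
def rays(c,uv):
    uv=np.atleast_2d(uv).astype(float); K=np.array(c["camera_matrix"])
    d=np.c_[(uv[:,0]-K[0,2])/K[0,0],(uv[:,1]-K[1,2])/K[1,1],np.ones(len(uv))]
    return np.array(c["eye"]),d@rot(c).T
def onplane(c,uv,z):
    e,d=rays(c,uv); return e+d*((z-e[2])/d[:,2])[:,None]
def cloud(c):
    h,w=c["depth"].shape; v,u=np.mgrid[:h,:w]
    e,d=rays(c,np.c_[u.ravel(),v.ravel()])
    return (e+d*c["depth"].reshape(-1,1)).reshape(h,w,3)
E
python3 - <<'E'
from h import *
s=r.get_state(); print(s["time"],s["tool_pos"],s["ee_rot"],r.tip_extent)
ims=[]
for n in ("scene","side"):
    c=cam(n); ims.append(c["frame"]); print(n,c["eye"],np.shape(c["attitude"]),c["attitude"],c["camera_matrix"][0])
    cv2.imwrite(f"pics/{n}0.png",cv2.resize(c["frame"][:,:,::-1],(800,600)))
E
```

```text
pics
0.0 [ 0.14103003 -0.60837482  0.22785484] [-7.04770713e-04  9.93520188e-01  1.13653565e-01 -8.59262509e-05] 0.014
scene [-0.01918865  1.02004984  0.83710104] (4,) [ 0.12995039 -0.25645612  0.85924125 -0.4231402 ] [467.88125325   0.         247.33316663]
side [0.35588425 0.85062997 0.84243215] (4,) [ 0.04495514 -0.11401007  0.92780992 -0.35234854] [378.10802213   0.         263.31629702]
```

View pics/scene0.png

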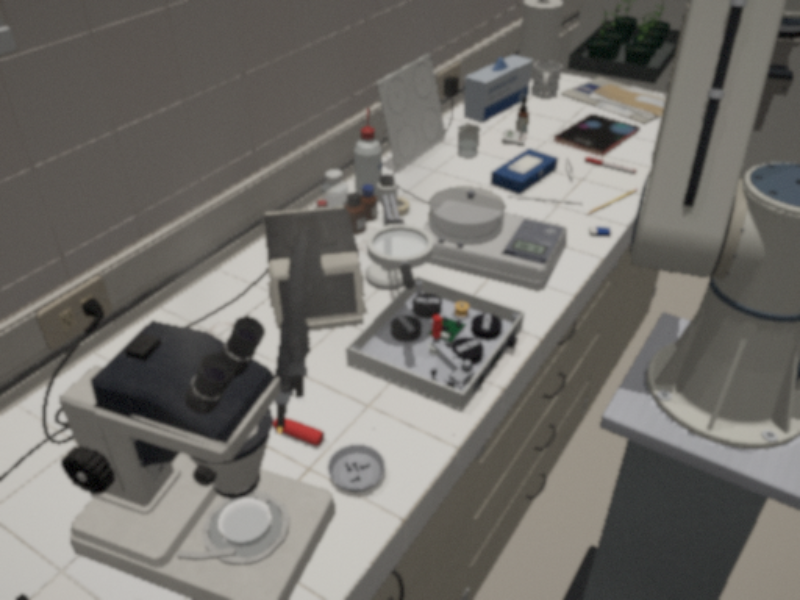

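View pics/side0.png

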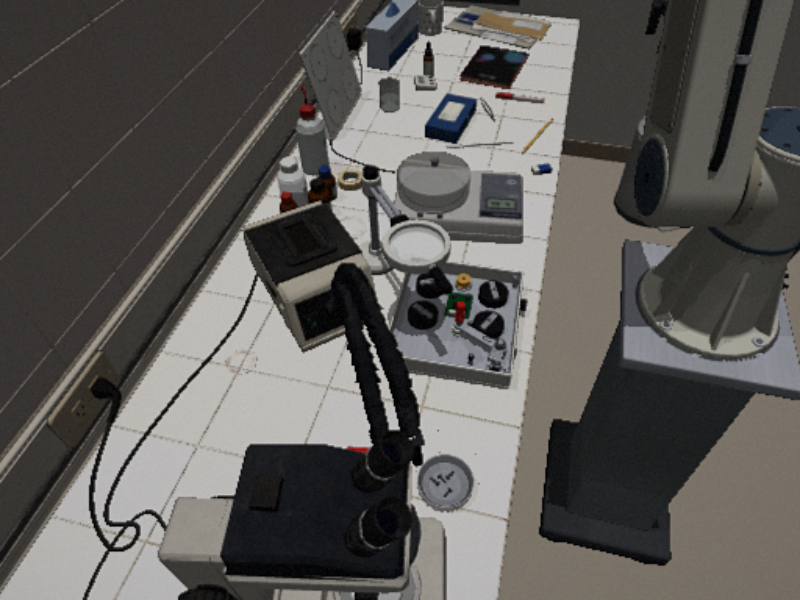

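The scene view (800×600) shows the tray with its rim corners at about (430,280), (523,318), (465,403), (350,352), the lens at (400,245), its handle at (407,275) and the red post at (437,326). The side view has the lens at (417,245), the pole top at (372,175) and the post at (460,312). The bowl and screwdriver lie to the left, out of the way.

```bash
python3 - <<'E'
from h import *
C={n:cam(n) for n in("scene","side")}
P={n:cloud(C[n]) for n in C}
red={}
for n in C:
    f=C[n]["frame"]; hsv=cv2.cvtColor(f,cv2.COLOR_RGB2HSV)
    m=((hsv[...,0]<8)|(hsv[...,0]>172))&(hsv[...,1]>150)&(hsv[...,2]>60)
    k,lab,st,ce=cv2.connectedComponentsWithStats(m.astype(np.uint8))
    for i in range(1,k):
        if st[i,4]>15:
            p=np.median(P[n][lab==i],axis=0)
            print(n,"red",ce[i].round(1),st[i],p.round(3),P[n][lab==i][:,2].min().round(3),P[n][lab==i][:,2].max().round(3))
            if 0.3<p[0]<.8 and .02<p[2]<.1: red[n]=ce[i]
if len(red)==2:
    (e1,d1),(e2,d2)=[rays(C[n],red[n]) for n in red]; d1=d1[0];d2=d2[0]
    t=np.linalg.lstsq(np.c_[d1,-d2],e2-e1,rcond=None)[0]
    a,b=e1+t[0]*d1,e2+t[1]*d2; print("post tri",a.round(4),b.round(4))
for n in C:
    p=P[n].reshape(-1,3); ok=(C[n]["depth"].ravel()>0)
    q=p[ok&(p[:,2]>.16)&(p[:,2]<.23)&(p[:,0]>.3)&(p[:,0]<.95)&(p[:,1]>-.4)&(p[:,1]<.3)]
    print(n,"high",len(q))
    rim=p[ok&(p[:,2]>.036)&(p[:,2]<.048)&(p[:,0]>.25)&(p[:,0]<.8)&(p[:,1]>-.25)&(p[:,1]<.3)]
    np.savez(f"c_{n}.npz",q=q,rim=rim)
    # top map 1px=1.25mm: x up, y left ; x .25-.95,y -.45-.4
    im=np.zeros((560,680,3),np.uint8)
    g=p[ok&(p[:,2]<.3)&(p[:,2]>-.02)&(p[:,0]>.25)&(p[:,0]<.949)&(p[:,1]>-.449)&(p[:,1]<.4)]
    g=g[np.argsort(g[:,2])]
    col=cv2.applyColorMap((np.clip(g[:,2]/.23,0,1)*255).astype(np.uint8)[:,None],cv2.COLORMAP_JET)[:,0]
    for (x,y,z),cc in zip(g,col):
        v=int((.95-x)/.00125);u=int((.4-y)/.00125); im[max(v-1,0):v+2,max(u-1,0):u+2]=cc
    cv2.imwrite(f"pics/top_{n}.png",im)
E
```

```text
scene red [279.3 207.6] [277 200   6  16  64] [0.437 0.185 0.07 ] 0.012 0.086
scene red [192.8 276.1] [181 269  25  15 192] [0.507 0.461 0.021] 0.01 0.157
side red [322.7  60.5] [318  60  10   2  17] [ 0.476 -0.663  0.012] 0.009 0.017
side red [196.   68.7] [192  67   9   5  34] [ 0.868 -0.235  0.161] 0.156 0.167
side red [182.4 124.6] [180 123   6   4  21] [ 0.853 -0.039  0.073] 0.071 0.076
side red [294.4 198.6] [292 193   6  13  55] [0.439 0.186 0.072] 0.048 0.087
side red [228.9 287.5] [223 286  13   4  29] [0.536 0.455 0.026] 0.023 0.298
post tri [ 0.5567  0.4105 -0.0518] [ 0.5597  0.4168 -0.0541]
scene high 1694
side high 1973
```

View pics/top_side.png

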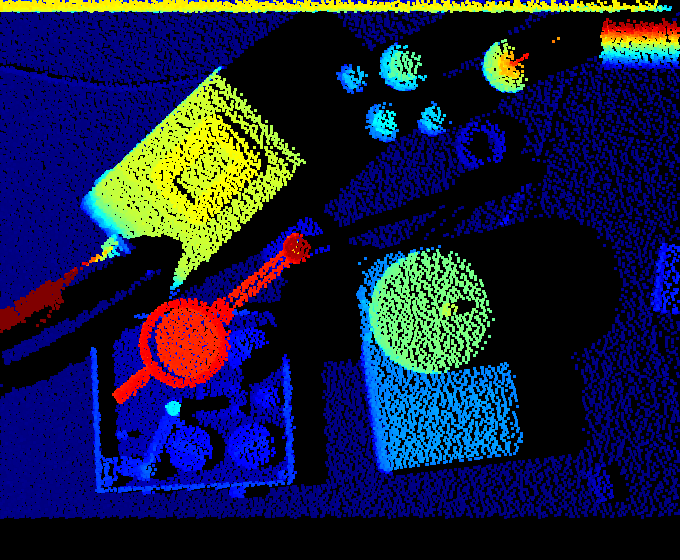

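The top map from the side view's depth shows the whole layout. The lens is at about (184,342), the pole at (295,247), the handle end at (118,397), the post at (173,408), the tray's left and right walls near u=97 and u=290, and the balance pan at (430,310). Next I'll get numbers for these, and for the gooseneck.

```bash
python3 - <<'E'
from h import *
C={n:cam(n) for n in("scene","side")}
red={"scene":[279.3,207.6],"side":[294.4,198.6]}
(e1,d1),(e2,d2)=[rays(C[n],red[n]) for n in red]; d1=d1[0];d2=d2[0]
t=np.linalg.lstsq(np.c_[d1,-d2],e2-e1,rcond=None)[0]
print("post tri",(e1+t[0]*d1).round(4),(e2+t[1]*d2).round(4))
for n in C:
    z=np.load(f"c_{n}.npz"); q=z["q"]; rim=z["rim"]
    ring=q[np.linalg.norm(q[:,:2]-[.5225,.17],axis=1)<.062]
    (c,rad)=cv2.minEnclosingCircle(ring[:,:2].astype(np.float32)[(ring[:,2]>.19)])
    hub=q[np.linalg.norm(q[:,:2]-[.641,.031],axis=1)<.03]
    print(n,"ring",np.round(c,4),rad,"z",np.percentile(ring[:,2],[5,50,95]).round(3),"hub",hub[:,:2].min(0).round(3),hub[:,:2].max(0).round(3),hub[:,2].max().round(3))
    c=np.array(c); pole=np.array([.641,.031])
    hd=q[(np.linalg.norm(q[:,:2]-pole,axis=1)>.25)&(np.linalg.norm(q[:,:2]-c,axis=1)<.13)]
    print("handle",len(hd),hd.mean(0).round(4),hd[:,2].max().round(4),"far",np.linalg.norm(hd[:,:2]-pole,axis=1).max().round(3))
    u=(hd.mean(0)[:2]-c); print("bearing lens->handle",np.arctan2(u[1],u[0]).round(3))
    w=rim[(rim[:,0]>.3)&(rim[:,0]<.6)&(rim[:,1]>0.02)&(rim[:,1]<.3)]
    L=w[(w[:,1]>.26)]; Rr=w[(w[:,1]<.05)]; F=w[w[:,0]<.355]
    for nm,g in(("L",L),("R",Rr),("F",F)):
        v=cv2.fitLine(g[:,:2].astype(np.float32),cv2.DIST_HUBER,0,.01,.01).ravel()
        print(nm,len(g),v.round(4),np.arctan2(v[1],v[0]).round(3),g[:,:2].min(0).round(3),g[:,:2].max(0).round(3))
    p=cloud(C[n]).reshape(-1,3); ok=C[n]["depth"].ravel()>0
    g=p[ok&(p[:,2]>.16)&(p[:,1]>.2)&(p[:,1]<.6)&(p[:,0]>.25)&(p[:,0]<.75)]
    for y in np.arange(.2,.6,.05):
        k=g[(g[:,1]>=y)&(g[:,1]<y+.05)&((g[:,0]>.5)|(y>.28))]
        if len(k): print(" goose y",y.round(2),len(k),"x",k[:,0].min().round(3),k[:,0].max().round(3),"z",k[:,2].min().round(3),k[:,2].max().round(3))
E
```

```text
post tri [0.4391 0.1828 0.0708] [0.4392 0.1831 0.0705]
scene ring [0.5232 0.1706] 0.06032060459256172 z [0.185 0.192 0.2  ] hub [0.616 0.014] [0.655 0.054] 0.222
handle 108 [0.4619 0.2413 0.1944] 0.2003 far 0.294
bearing lens->handle 2.285
L 240 [0.9987 0.0513 0.4079 0.278 ] 0.051 [0.336 0.26 ] [0.555 0.287]
R 165 [0.9991 0.0413 0.4107 0.0391] 0.041 [0.344 0.032] [0.562 0.05 ]
F 167 [ 0.0378 -0.9993  0.3408  0.1835] -1.533 [0.335 0.032] [0.355 0.278]
 goose y 0.2 167 x 0.5 0.563 z 0.179 0.201
 goose y 0.25 75 x 0.589 0.614 z 0.16 0.223
 goose y 0.3 93 x 0.547 0.593 z 0.203 0.305
 goose y 0.35 148 x 0.514 0.57 z 0.227 0.325
 goose y 0.4 201 x 0.485 0.554 z 0.221 0.328
 goose y 0.45 475 x 0.443 0.531 z 0.201 0.328
 goose y 0.5 980 x 0.422 0.502 z 0.16 0.313
 goose y 0.55 575 x 0.42 0.543 z 0.16 0.357
side ring [0.5238 0.1713] 0.061644066125154495 z [0.189 0.194 0.202] hub [0.617 0.014] [0.657 0.055] 0.223
handle 130 [0.464  0.2408 0.1965] 0.2023 far 0.293
bearing lens->handle 2.281
L 231 [0.9992 0.0412 0.4399 0.2796] 0.041 [0.335 0.26 ] [0.515 0.285]
R 139 [0.9998 0.018  0.4148 0.0396] 0.018 [0.345 0.031] [0.493 0.05 ]
F 166 [ 0.026  -0.9997  0.3414  0.1945] -1.545 [0.335 0.033] [0.355 0.279]
 goose y 0.2 215 x 0.5 0.565 z 0.182 0.203
 goose y 0.25 12 x 0.618 0.631 z 0.163 0.213
 goose y 0.3 228 x 0.548 0.615 z 0.214 0.305
 goose y 0.35 461 x 0.518 0.589 z 0.225 0.327
 goose y 0.4 722 x 0.482 0.558 z 0.213 0.33
 goose y 0.45 911 x 0.441 0.531 z 0.192 0.328
 goose y 0.5 772 x 0.423 0.498 z 0.182 0.312
 goose y 0.55 551 x 0.419 0.537 z 0.261 0.359
```

Measurements:
- **Stirrer:** centre about (0.449, 0.160), yaw about 0.035.
- **Pivot and post:** pivot about (0.362, 0.217); post at (0.439, 0.183), so the joint is at about 0.
- **Magnifier:** pole at (0.6365, 0.0345), arm bearing about 2.27 rad, grip at (0.463, 0.241, 0.19).

The gooseneck leaves little room behind the handle. I'll come in with closed fingers and the gripper's long side along the handle, then push it sideways.

Request:
arm_command:
  steps:
    - [20, -30, -36, 0, 0, 0, 0]
    - [50, -75, -72, 0, 0, 0, 0]
    - [83, -124, -72, 0, 0, 0, 0]
    - [116, -173, -72, 0, 0, 0, 0]
    - [149, -222, -72, 0, 0, 0, 0]
    - [182, -271, -72, 0, 0, 0, 0]
    - [215, -320, -72, 0, 0, 0, 0]
    - [248, -369, -72, 0, 0, 0, 0]

```text
time: 1.3
tool_pos: [0.2997, -0.1917, 0.3009]
ee_rot: [0.0, 0.994, 0.113, 0.0]
wrist_force: [1.9, -0.3, -0.0]
finger_gap: 0.0142
grasp_force: 0.0
```

Request:
arm_command:
  steps:
    - [34, -51, 0, 0, 0, -0.06, 0]
    - [68, -102, 0, 0, 0, -0.12, 0]
    - [103, -152, 0, 0, 0, -0.18, 0]
    - [137, -203, 0, 0, 0, -0.24, 0]
    - [171, -254, 0, 0, 0, -0.3, 0]
    - [205, -305, 0, 0, 0, -0.36, 0]
    - [240, -355, 0, 0, 0, -0.42, 0]
    - [274, -406, 0, 0, 0, -0.47, 0]

```text
time: 2.3
tool_pos: [0.4751, 0.2662, 0.3007]
ee_rot: [0.0, 0.939, 0.343, 0.0]
wrist_force: [0.9, -0.4, 0.4]
finger_gap: 0.0004
grasp_force: 0.0
```

```bash
python3 - <<'E'
from h import *
a=cam("side")["frame"]; b=cam("wrist")["frame"]
o=np.hstack([cv2.resize(a[60:320,150:410],(400,400)),cv2.resize(b,(400,300),).copy() if 0 else cv2.copyMakeBorder(cv2.resize(b,(400,300)),0,100,0,0,cv2.BORDER_CONSTANT)])
cv2.imwrite("pics/a1.png",o[:,:,::-1])
E
```

```text
(no output)
```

View pics/a1.png

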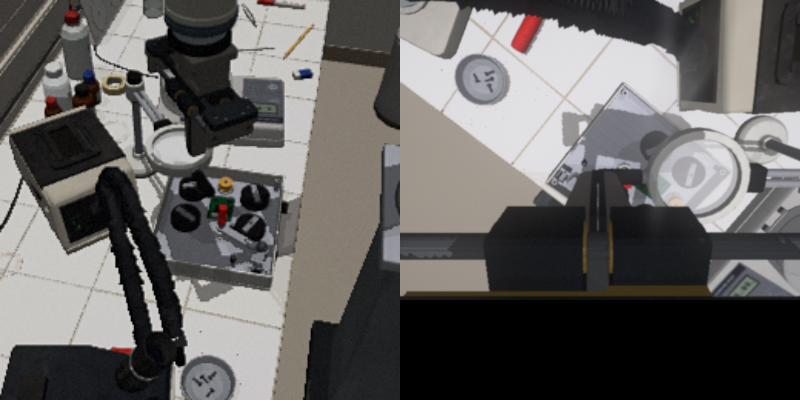

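The side view shows the gripper hanging over the far-left of the lens, with the gooseneck clear of it. In the wrist view the ring is at (695,175) and the handle is hidden behind the fingers near (610,180). I'll move 8 mm further from the handle for clearance, then lower.

Request:
arm_command:
  steps:
    - [8, 0, 20, 0, 0, 0, 0]
    - [8, 0, 60, 0, 0, 0, 0]
    - [8, 0, 90, 0, 0, 0, 0]
    - [8, 0, 108, 0, 0, 0, 0]
    - [8, 0, 108, 0, 0, 0, 0]

```text
time: 3.02
tool_pos: [0.4802, 0.2685, 0.1918]
ee_rot: [0.0, 0.94, 0.342, -0.001]
wrist_force: [-0.7, 0.1, -0.0]
finger_gap: 0.0007
grasp_force: 0.0
```

```bash
python3 - <<'E'
from h import *
s=r.get_state(); p0=np.array(s["tool_pos"]); M=Q(s["ee_rot"]).as_matrix(); print(s["tool_pos"])
b=np.linspace(2.16,3.62,17)[1:]
P=np.c_[.6365+.281*np.cos(b),.0345+.281*np.sin(b),np.full(16,p0[2])]
print(((P[:8]-p0)@M*1000).round(0)); print(((P[8:]-P[7])@M*1000).round(0)); print(P[-1])
E
```

```text
[0.48018823 0.26854414 0.19181282]
[[ -26.   -1.    0.]
 [ -51.   -0.    0.]
 [ -77.    3.    0.]
 [-102.    8.    0.]
 [-126.   16.    0.]
 [-150.   25.    0.]
 [-173.   37.    0.]
 [-194.   51.    0.]]
[[ -20.   16.    0.]
 [ -39.   33.    0.]
 [ -56.   53.    0.]
 [ -71.   73.    0.]
 [ -84.   95.    0.]
 [ -95.  119.    0.]
 [-104.  143.    0.]
 [-111.  167.    0.]]
[ 0.38704808 -0.09486282  0.19181282]
```

Request:
arm_command:
  steps:
    - [-26, -1, 0, 0, 0, 0, 0]
    - [-51, 0, 0, 0, 0, 0, 0]
    - [-77, 3, 0, 0, 0, 0, 0]
    - [-102, 8, 0, 0, 0, 0, 0]
    - [-126, 16, 0, 0, 0, 0, 0]
    - [-150, 25, 0, 0, 0, 0, 0]
    - [-173, 37, 0, 0, 0, 0, 0]
    - [-194, 51, 0, 0, 0, 0, 0]

```text
time: 4.03
tool_pos: [0.3666, 0.1056, 0.1946]
ee_rot: [-0.0, 0.94, 0.342, 0.003]
wrist_force: [4.1, 3.2, 1.4]
finger_gap: 0.0004
grasp_force: 1.8
```

Request:
arm_command:
  steps:
    - [-20, 16, 2, 0, 0, 0, 0]
    - [-39, 33, 2, 0, 0, 0, 0]
    - [-56, 53, 2, 0, 0, 0, 0]
    - [-71, 73, 2, 0, 0, 0, 0]
    - [-84, 95, 2, 0, 0, 0, 0]
    - [-95, 119, 2, 0, 0, 0, 0]
    - [-104, 143, 2, 0, 0, 0, 0]
    - [-111, 167, 2, 0, 0, 0, 0]

```text
time: 5.03
tool_pos: [0.3885, -0.0945, 0.1922]
ee_rot: [0.0, 0.94, 0.341, 0.002]
wrist_force: [0.8, 3.6, 0.6]
finger_gap: 0.0003
grasp_force: 1.8
```

```bash
python3 - <<'E'
from h import *
C={n:cam(n) for n in("scene","side")}
ims=[cv2.resize(C[n]["frame"][40:300,190:450],(400,400)) for n in C]
cv2.imwrite("pics/a2.png",np.hstack(ims)[:,:,::-1])
for n in C:
    p=cloud(C[n]).reshape(-1,3); ok=C[n]["depth"].ravel()>0
    q=p[ok&(p[:,2]>.185)&(p[:,2]<.207)&(np.hypot(p[:,0]-.6365,p[:,1]-.0345)<.245)&(p[:,0]<.64)&(p[:,1]<.15)]
    d=np.hypot(q[:,0]-.6365,q[:,1]-.0345); q=q[(d>.12)]
    print(n,len(q),q.min(0).round(3),q.max(0).round(3),np.median(q,0).round(3),cv2.minEnclosingCircle(q[:,:2].astype(np.float32)))
E
```

```text
scene 767 [ 0.425 -0.12   0.185] [ 0.542 -0.009  0.203] [ 0.48  -0.063  0.193] ((0.4821762144565582, -0.06228603795170784), 0.062335189431905746)
side 859 [ 0.426 -0.122  0.185] [ 0.548 -0.012  0.204] [ 0.482 -0.063  0.194] ((0.4886530339717865, -0.07053777575492859), 0.06418778747320175)
```

View pics/a2.png

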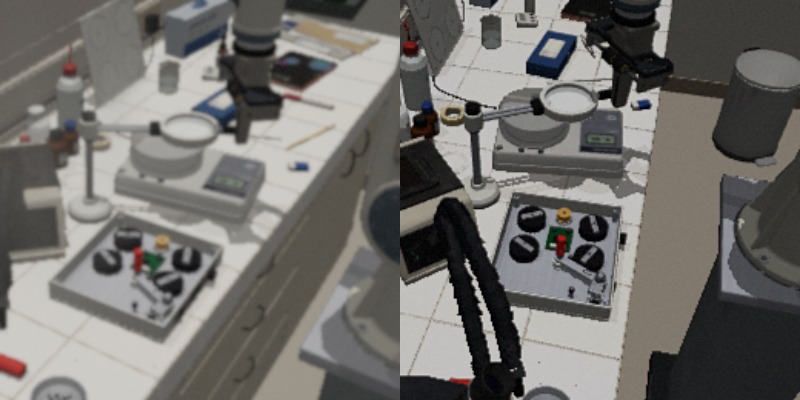

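The lens is now parked at about (0.481, -0.065). Its nearest edge is at y ≈ -0.009 and the tray's edge is at about 0.036, so it is clear by roughly 45 mm. In the right panel the red post is at (560,245), unobstructed. I'll re-measure the post and pivot and work out the moves.

```bash
cat >> h.py <<'E'
def post():
    L=[]
    for n in("scene","side"):
        c=cam(n); hsv=cv2.cvtColor(c["frame"],cv2.COLOR_RGB2HSV)
        m=((hsv[...,0]<8)|(hsv[...,0]>172))&(hsv[...,1]>130)&(hsv[...,2]>50)
        P=cloud(c); m&=(P[...,0]>.35)&(P[...,0]<.55)&(P[...,1]>.1)&(P[...,1]<.3)&(P[...,2]>.035)
        v,u=np.nonzero(m); L.append((rays(c,[(u.min()+u.max())/2,(v.min()+v.max())/2]),len(u)))
    (e1,d1),(e2,d2)=L[0][0],L[1][0]; d1=d1[0];d2=d2[0]
    t=np.linalg.lstsq(np.c_[d1,-d2],e2-e1,rcond=None)[0]
    return e1+t[0]*d1,e2+t[1]*d2,[l[1] for l in L]
E
python3 - <<'E'
from h import *
print(post())
s=r.get_state(); p0=np.array(s["tool_pos"]); M=Q(s["ee_rot"]).as_matrix()
for t in ([.355,-.045,.192],[.355,-.045,.30],[.439,.183,.30],[.439,.183,.12]): print(((np.array(t)-p0)@M*1000).round(0))
for n in("scene","side"):
    c=cam(n); p=cloud(c).reshape(-1,3); w=p[(c["depth"].ravel()>0)&(p[:,2]>.037)&(p[:,2]<.047)&(p[:,0]>.32)&(p[:,0]<.58)&(p[:,1]>.02)&(p[:,1]<.3)]
    for nm,g in(("L",w[w[:,1]>.265]),("R",w[w[:,1]<.055]),("F",w[w[:,0]<.352]),("B",w[w[:,0]>.545])):
        v=cv2.fitLine(g[:,:2].astype(np.float32),cv2.DIST_HUBER,0,.01,.01).ravel(); print(n,nm,len(g),v.round(4))
E
```

```text
(array([0.43830407, 0.18283256, 0.06818204]), array([0.43868817, 0.18365445, 0.06751567]), [62, 72])
[  7. -58.  -1.]
[   7.  -58. -109.]
[ 217. -179. -109.]
[ 217. -179.   71.]
scene L 195 [0.999  0.044  0.4264 0.2791]
scene R 139 [0.9997 0.0258 0.4305 0.0403]
scene F 148 [ 0.0404 -0.9992  0.3405  0.1813]
scene B 135 [ 0.0391 -0.9992  0.5585  0.1256]
side L 193 [0.9988 0.0482 0.4163 0.2783]
side R 175 [0.9992 0.0406 0.4482 0.0409]
side F 136 [ 0.0358 -0.9994  0.3416  0.1754]
side B 100 [ 0.0283 -0.9996  0.5576  0.1286]
```

Request:
arm_command:
  steps:
    - [4, -30, 0, 0, 0, 0, 0]
    - [7, -58, -1, 0, 0, 0, 0]
    - [7, -58, -55, 0, 0, 0.18, 0]
    - [20, -66, -109, 0, 0, 0.36, 20]
    - [70, -94, -109, 0, 0, 0.54, 60]
    - [120, -123, -109, 0, 0, 0.72, 60]
    - [170, -152, -109, 0, 0, 0.9, 60]
    - [217, -179, -109, 0, 0, 1.08, 60]

```text
time: 6.32
tool_pos: [0.4332, 0.1705, 0.3001]
ee_rot: [-0.0, 0.988, -0.155, 0.0]
wrist_force: [1.1, -0.6, -0.5]
finger_gap: 0.0486
grasp_force: 0.0
```

```bash
python3 - <<'E'
from h import *
b=cam("wrist"); cv2.imwrite("pics/a3.png",b["frame"][:,:,::-1])
s=r.get_state(); p0=np.array(s["tool_pos"]); M=Q(s["ee_rot"]).as_matrix()
print(p0,M[:,1],((np.array([.4385,.1828,.066])-p0)@M*1000).round(1),s["qpos"])
E
```

```text
[0.43544421 0.17584523 0.30011529] [-0.32025122 -0.94732259 -0.004367  ] [  0.5  -6.5 234.1] [0.3785698  0.03534281 1.86705308 0.00293606 1.23571739 2.27440521]
```

View pics/a3.png

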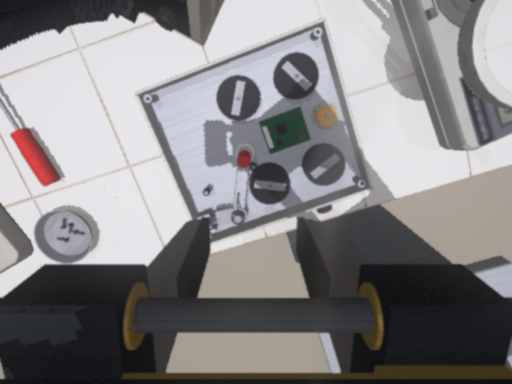

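The wrist view shows the post at (244,157), centred between the open fingers, with the tray clear below. Lowering.

Request:
arm_command:
  steps:
    - [0, 0, 0, 0, 0, 0, 60]
    - [0, 0, 50, 0, 0, 0, 60]
    - [0, 0, 100, 0, 0, 0, 60]
    - [0, 0, 150, 0, 0, 0, 60]
    - [0, 0, 180, 0, 0, 0, 60]
    - [0, 0, 180, 0, 0, 0, 60]

```text
time: 7.12
tool_pos: [0.4315, 0.1667, 0.1183]
ee_rot: [0.001, 0.988, -0.152, -0.002]
wrist_force: [0.2, -0.5, -0.1]
finger_gap: 0.0594
grasp_force: 0.0
```

```bash
python3 - <<'E'
from h import *
s=r.get_state(); p0=np.array(s["tool_pos"]); M=Q(s["ee_rot"]).as_matrix()
print(p0,M[:,1],((np.array([.4385,.1828,.066])-p0)@M*1000).round(1),s["finger_gap"],s["wrist_force"])
E
```

```text
[0.43145031 0.16674434 0.11834597] [-0.3008544  -0.95366526  0.00303259] [  2.1 -17.6  52.3] 0.059425535922654274 [ 0.19393277 -0.50564189 -0.14457523]
```

Request:
arm_command:
  steps:
    - [2, -10, 0, 0, 0, 0, 60]
    - [2, -18, 0, 0, 0, 0, 60]
    - [2, -18, 0, 0, 0, 0, 60]
    - [2, -18, 20, 0, 0, 0, 60]
    - [2, -18, 40, 0, 0, 0, 60]
    - [2, -18, 51, 0, 0, 0, 60]
    - [2, -18, 51, 0, 0, 0, 60]

```text
time: 8.0
tool_pos: [0.4406, 0.1846, 0.0684]
ee_rot: [0.0, 0.988, -0.153, -0.0]
wrist_force: [-0.7, -0.3, 0.7]
finger_gap: 0.0597
grasp_force: 0.0
```

```bash
python3 - <<'E'
from h import *
s=r.get_state(); p0=np.array(s["tool_pos"]); M=Q(s["ee_rot"]).as_matrix()
print(p0,M[:,1],((np.array([.4385,.1828,.066])-p0)@M*1000).round(1),s["finger_gap"],s["wrist_force"],[a.round(4) if hasattr(a,'round') else a for a in post()])
E
```

```text
[0.44062294 0.18462033 0.06842993] [-3.01555130e-01 -9.53448492e-01  6.90475567e-04] [-1.5  2.4  2.4] 0.05966741228075512 [-0.6747843  -0.25261935  0.73171917] [array([0.4329, 0.1928, 0.0773]), array([0.4351, 0.1973, 0.0737]), [63, 25]]
```

Request:
arm_command:
  steps:
    - [-1, 2, 1, 0, 0, 0, 40]
    - [-1, 2, 1, 0, 0, 0, 20]
    - [-1, 2, 1, 0, 0, 0, 0]
    - [-1, 2, 1, 0, 0, 0, 0]
    - [-1, 2, 1, 0, 0, 0, 0]
    - [-1, 2, 1, 0, 0, 0, 0]
    - [-1, 2, 1, 0, 0, 0, 0]

```text
time: 8.98
tool_pos: [0.4396, 0.1828, 0.0678]
ee_rot: [0.0, 0.988, -0.153, 0.0]
wrist_force: [1.3, -4.9, 2.4]
finger_gap: 0.0154
grasp_force: 30.0
```

```bash
python3 - <<'E'
from h import *
s=r.get_state(); p0=np.array(s["tool_pos"]); M=Q(s["ee_rot"]).as_matrix()
piv=np.array([.3615,.2175]); d=p0[:2]-piv; a0=np.arctan2(d[1],d[0]); R0=np.hypot(*d)
print(p0,s["finger_gap"],s["grasp_force"],"angle",a0,"rad",R0)
a=a0+np.linspace(0,.86,17)[1:]
P=np.c_[piv[0]+.085*np.cos(a),piv[1]+.085*np.sin(a)]-(piv+.085*np.array([np.cos(a0),np.sin(a0)]))
print((np.c_[P,np.zeros(16)]@M*1000).round(1))
E
```

```text
[0.43955369 0.18279903 0.06775816] 0.015395756042670293 30.000347793102264 angle -0.4183360718390452 rad 0.08541975902939948
[[  0.4  -4.6  -0. ]
 [  0.5  -9.1  -0. ]
 [  0.4 -13.7  -0. ]
 [  0.1 -18.2  -0. ]
 [ -0.5 -22.8  -0. ]
 [ -1.3 -27.3  -0. ]
 [ -2.4 -31.7  -0. ]
 [ -3.7 -36.1  -0. ]
 [ -5.3 -40.4  -0. ]
 [ -7.  -44.6  -0. ]
 [ -9.  -48.7  -0. ]
 [-11.3 -52.7  -0. ]
 [-13.7 -56.6  -0. ]
 [-16.3 -60.3  -0. ]
 [-19.1 -63.9  -0. ]
 [-22.2 -67.3  -0. ]]
```

Gripped: opening 15.4 mm, and the TCP sits 85.4 mm from the pivot. Now pushing along the arc.

Request:
arm_command:
  steps:
    - [0.4, -4.6, 0, 0, 0, -0.05, 0]
    - [0.5, -9.1, 0, 0, 0, -0.11, 0]
    - [0.4, -13.7, 0, 0, 0, -0.16, 0]
    - [0.1, -18.2, 0, 0, 0, -0.21, 0]
    - [-0.5, -22.8, 0, 0, 0, -0.27, 0]
    - [-1.3, -27.3, 0, 0, 0, -0.32, 0]
    - [-2.4, -31.7, 0, 0, 0, -0.38, 0]
    - [-3.7, -36.1, 0, 0, 0, -0.43, 0]

```text
time: 9.98
tool_pos: [0.4461, 0.2178, 0.0676]
ee_rot: [0.001, 0.998, 0.063, -0.001]
wrist_force: [0.2, -8.6, 4.8]
finger_gap: 0.0154
grasp_force: 30.0
```

```bash
python3 - <<'E'
from h import *
s=r.get_state(); p0=np.array(s["tool_pos"]); M=Q(s["ee_rot"]).as_matrix()
piv=np.array([.3615,.2175]); d=p0[:2]-piv; a0=np.arctan2(d[1],d[0]); R0=np.hypot(*d)
print(p0,s["finger_gap"],s["wrist_force"],"angle",a0,"joint~",a0+.464-.038,"rad",R0)
a=a0+np.arange(1,9)*.05
P=np.c_[piv[0]+.085*np.cos(a),piv[1]+.085*np.sin(a)]-(piv+.085*np.array([np.cos(a0),np.sin(a0)]))
print((a+.426).round(3)); print((np.c_[P,np.zeros(8)]@M*1000).round(1))
E
```

```text
[0.44608176 0.21776398 0.06761062] 0.015405037135478956 [ 0.21277768 -8.57926668  4.81922548] angle 0.0031209784464244026 joint~ 0.42912097844642444 rad 0.08458216882774602
[0.479 0.529 0.579 0.629 0.679 0.729 0.779 0.829]
[[  0.4  -4.2  -0. ]
 [  0.6  -8.5  -0. ]
 [  0.6 -12.7  -0. ]
 [  0.4 -17.   -0. ]
 [ -0.1 -21.2  -0. ]
 [ -0.7 -25.4  -0. ]
 [ -1.6 -29.6  -0. ]
 [ -2.6 -33.7  -0. ]]
```

Request:
arm_command:
  steps:
    - [0.4, -4.2, 0, 0, 0, -0.05, 0]
    - [0.6, -8.5, 0, 0, 0, -0.1, 0]
    - [0.6, -12.7, 0, 0, 0, -0.15, 0]
    - [0.4, -17, 0, 0, 0, -0.2, 0]
    - [-0.1, -21.2, 0, 0, 0, -0.25, 0]
    - [-0.7, -25.4, 0, 0, 0, -0.3, 0]
    - [-1.2, -27.5, 0, 0, 0, -0.33, 0]
    - [-1.6, -29.6, 0, 0, 0, -0.35, 0]

```text
time: 10.98
tool_pos: [0.4408, 0.244, 0.0675]
ee_rot: [0.003, 0.972, 0.236, -0.002]
wrist_force: [9.0, -32.9, 10.0]
finger_gap: 0.0152
grasp_force: 30.0
```

```bash
python3 - <<'E'
from h import *
s=r.get_state(); p0=np.array(s["tool_pos"]); M=Q(s["ee_rot"]).as_matrix()
piv=np.array([.3615,.2175]); d=p0[:2]-piv; a0=np.arctan2(d[1],d[0])
t=np.array([-np.sin(a0),np.cos(a0),0])
print(p0,s["finger_gap"],s["wrist_force"],"joint~",a0+.426,"rad",np.hypot(*d),"push",-t@s["wrist_force"],"tangent in tool",t@M)
E
```

```text
[0.4408327 0.2440492 0.067492 ] 0.015183437288482938 [  8.97336277 -32.91818249  10.02126053] joint~ 0.7489409571215819 rad 0.08365725760165386 push 34.06427434505233 tangent in tool [ 0.15336177 -0.98815324 -0.00577432]
```

Request:
arm_command:
  steps:
    - [-0.2, 1, 0, 0, 0, 0, 0]
    - [-0.2, 1, 0, 0, 0, 0, 0]
    - [-0.2, 1, 0, 0, 0, 0, 0]

```text
time: 11.35
tool_pos: [0.441, 0.2437, 0.0675]
ee_rot: [0.002, 0.972, 0.235, -0.002]
wrist_force: [2.7, -21.6, 8.5]
finger_gap: 0.0156
grasp_force: 30.0
```

```bash
python3 - <<'E'
from h import *
s=r.get_state(); p0=np.array(s["tool_pos"]); M=Q(s["ee_rot"]).as_matrix()
d=p0[:2]-[.3615,.2175]; a0=np.arctan2(d[1],d[0]); t=np.array([-np.sin(a0),np.cos(a0),0])
print(p0,s["finger_gap"],s["wrist_force"],"joint~",a0+.426,"push",-t@s["wrist_force"],[x.round(4) for x in post()[:2]])
C={n:cam(n) for n in("scene","side","wrist")}
w=C["wrist"]["frame"]
ims=[cv2.resize(C["side"]["frame"][110:280,200:370],(390,390)),cv2.resize(w[0:300,100:400],(390,390))]
cv2.imwrite("pics/a4.png",np.hstack(ims)[:,:,::-1])
c=C["side"]; p=cloud(c).reshape(-1,3); ok=c["depth"].ravel()>0
q=p[ok&(p[:,2]>.185)&(p[:,2]<.207)&(p[:,0]<.6)&(p[:,0]>.4)&(p[:,1]<.03)&(p[:,1]>-.13)]; print("lens",np.median(q,0),q[:,1].max())
E
```

```text
Traceback (most recent call last):
  File "h.py", line 25, in post
    v,u=np.nonzero(m); L.append((rays(c,[(u.min()+u.max())/2,(v.min()+v.max())/2]),len(u)))
                                          ~~~~~^^
ValueError: zero-size array to reduction operation minimum which has no identity
```

```bash
python3 - <<'E'
from h import *
s=r.get_state(); print(s["tool_pos"],s["wrist_force"],s["moment"])
c=cam("side"); w=cam("wrist")["frame"]
cv2.imwrite("pics/a4.png",np.hstack([cv2.resize(c["frame"][110:280,200:370],(390,390)),cv2.resize(w[0:300,100:400],(390,390))])[:,:,::-1])
p=cloud(c).reshape(-1,3); ok=c["depth"].ravel()>0
q=p[ok&(p[:,2]>.185)&(p[:,2]<.207)&(p[:,0]<.6)&(p[:,0]>.4)&(p[:,1]<.03)&(p[:,1]>-.13)]; print("lens",np.median(q,0),q[:,1].max())
E
```

```text
[0.44099879 0.24374217 0.06754285] [  3.63126532 -20.98539969   9.16910552] [-3.59417985 -0.55853388 -0.18346628]
lens [ 0.57314034 -0.00995447  0.19385817] 0.011387798223695511
```

View pics/a4.png

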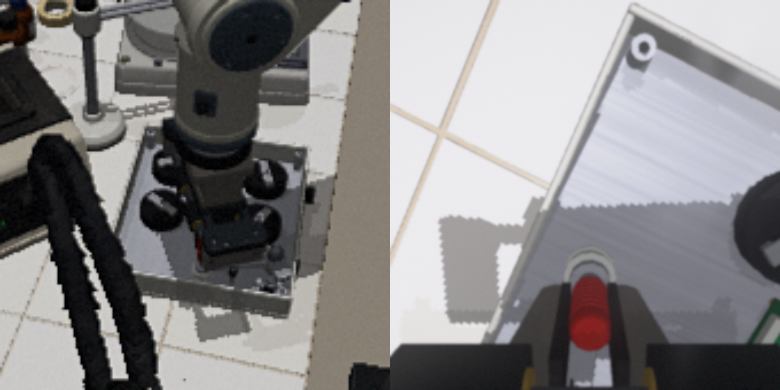

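The wrist view shows the post held between the pads, with the roller just short of the +y wall. The arm hides the lens in the side view. The contact is stiff: 1 mm of command changed the force by about 12 N. My joint estimate is only about 0.75, though, so I'll check the post-to-wall distance and the lens.

```bash
python3 - <<'E'
from h import *
c=cam("wrist"); f=c["frame"]; P=cloud(c); e=np.array(c["eye"]); print("eye",e)
hsv=cv2.cvtColor(f,cv2.COLOR_RGB2HSV)
m=((hsv[...,0]<8)|(hsv[...,0]>172))&(hsv[...,1]>130)&(hsv[...,2]>50)&(P[...,2]>.04)&(P[...,2]<.1)
v,u=np.nonzero(m); print("red px",len(u),u.min(),u.max(),v.min(),v.max())
ax=[]
for row in range(v.min()+3,v.max()-3,4):
    uu=u[v==row]
    if len(uu)<5: continue
    mid=(uu.min()+uu.max())/2; p=P[row,int(round(mid))]; h=p[:2]-e[:2]; h/=np.linalg.norm(h)
    ax.append([row,uu.max()-uu.min()+1,*p,*(p[:2]+.008*h)]) 
ax=np.array(ax); print(ax.round(4))
w=P[(P[...,2]>.037)&(P[...,2]<.047)&(c["depth"]>0)&(P[...,1]>.265)&(P[...,1]<.3)]
l=cv2.fitLine(w[:,:2].astype(np.float32),cv2.DIST_HUBER,0,.01,.01).ravel(); print("wall",len(w),l,w.min(0),w.max(0))
n=np.array([-l[1],l[0]]); 
a=ax[(ax[:,4]<.082)][:,5:]; dw=(w[:,:2]-l[2:])@n; s=np.sign(l[0])
print("post to wall-mid",s*((l[2:]-a)@n), "wall spread",np.percentile(dw,[5,95]))
c=cam("scene"); p=cloud(c).reshape(-1,3); ok=c["depth"].ravel()>0
q=p[ok&(p[:,2]>.185)&(p[:,2]<.207)&(p[:,0]<.6)&(p[:,0]>.4)&(p[:,1]<.02)&(p[:,1]>-.13)]
print("lens scene",len(q),q.min(0) if len(q) else 0,q.max(0) if len(q) else 0)
E
```

```text
eye [0.50565556 0.27744366 0.22212644]
red px 1499 237 269 213 269
[[2.160e+02 1.600e+01 4.500e-01 2.474e-01 5.060e-02 4.430e-01 2.436e-01]
 [2.200e+02 2.300e+01 4.499e-01 2.474e-01 5.640e-02 4.428e-01 2.436e-01]
 [2.240e+02 2.600e+01 4.501e-01 2.475e-01 6.300e-02 4.431e-01 2.437e-01]
 [2.280e+02 2.700e+01 4.498e-01 2.480e-01 6.820e-02 4.427e-01 2.443e-01]
 [2.320e+02 2.900e+01 4.493e-01 2.477e-01 7.200e-02 4.422e-01 2.440e-01]
 [2.360e+02 2.900e+01 4.499e-01 2.481e-01 7.850e-02 4.429e-01 2.444e-01]
 [2.400e+02 3.100e+01 4.494e-01 2.479e-01 8.180e-02 4.423e-01 2.441e-01]
 [2.440e+02 3.100e+01 4.480e-01 2.471e-01 8.270e-02 4.409e-01 2.434e-01]
 [2.480e+02 3.200e+01 4.469e-01 2.460e-01 8.380e-02 4.398e-01 2.423e-01]
 [2.520e+02 3.300e+01 4.446e-01 2.454e-01 8.320e-02 4.375e-01 2.417e-01]
 [2.560e+02 3.200e+01 4.431e-01 2.441e-01 8.340e-02 4.360e-01 2.403e-01]
 [2.600e+02 3.100e+01 4.420e-01 2.435e-01 8.510e-02 4.350e-01 2.398e-01]
 [2.640e+02 2.400e+01 4.395e-01 2.422e-01 8.360e-02 4.325e-01 2.385e-01]]
wall 2388 [0.99961716 0.02766931 0.5007292  0.27963984] [0.39601219 0.26503021 0.0370381 ] [0.5561223  0.28405699 0.04333099]
post to wall-mid [0.03443688 0.03446362 0.03428595 0.0337613  0.03400295 0.03365325
 0.0338831 ] wall spread [-0.01017799  0.00221561]
lens scene 863 [ 0.40070175 -0.121279    0.1850478 ] [ 0.54150341 -0.00925013  0.20350059]
```

The wrist view puts the post axis 34.0 mm from the wall's midline. At the end stop it should be 33.6 mm, so with the stiff 21 N contact the arm is on its stop. The scene camera shows the lens still parked, with its edge at y ≈ -0.009. Handing in.

```bash
python3 -c "
from plant import r
s=r.get_state(); print(s['time'],s['wrist_force'],s['grasp_force']); print(r.sign_off())"
```

```text
11.6 [  2.88135377 -20.60458156   8.721546  ] 30.003945529460907
the job is handed in; nothing more can be done
None
```

I swung the magnifier aside until its lens stood about 45 mm clear of the tray, then pushed the idler arm back to what measures as its end stop, and handed in at 11.6 s with the gripper still holding the post there at about 21 N.

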